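Free the indexing turntable: clear the pot, hold the index pin out

ROBOT

A 7-joint arm with a two-finger parallel gripper is mounted at the origin on a cart in front of the work surface, level with it; the furniture and walls round the work are solid. World frame = base frame: x ahead of the robot, y to its left, z up, the work surface at z = 0. Lengths are in m, angles in rad, forces in N, time in s.
With the tool pointing down it reaches from about 0.425 to 0.825 m from the base axis. Payload 3.6 kg.
Tool frame: the origin (TCP) lies midway between the tips of the shut fingers; the grasp point (between the pads) lies 19 mm behind it; z points along the fingers, x is the direction in which the jaws open and shut, and the axes are right-handed (so a half turn about z gives the same grasp; the last joint's range is limited). The gripper opens to 85 mm and grips with 20 to 120 N. Pads are 22 mm wide; open, the fingers measure 114 mm over their backs; the gripper's body (76 mm by 85 mm) begins 54 mm behind the grasp point. The pads swing forward as they close: fully open they stand 13 mm farther back than shut.
Start: joints at [1.25, 0.615, -0.013, 1.423, 0.008, 1.103, -0.04], TCP at [0.189, -0.622, 0.231] pointing down, gripper open.
Joint ranges: [-3.12, 3.12], [-0.3, 2.06], [-1.34, 1.32], [0.26, 2.42], [-1.36, 4.5], [0.01, 1.98], [-2.84, 2.84]. Speed limits (rad/s): [2.79, 2.79, 3.14, 3.14, 3.14, 3.14, 3.14].

INTERFACE

Orientations are given as [roll, pitch, yaw] about the fixed x, y, z axes, in that order (R = Rz(yaw) Ry(pitch) Rx(roll)).
In Python, from plant import arm gives the robot as it stands. The module is installed in compiled form; this text tells all that it offers.
- The arm moves only by the tool arm_command, never from a script. Its argument "rows" is a list of rows, each an object of numbers: "ax", "ay", "az": the turn, a rotation vector about the tool's x, y, z in degrees; "x", "y", "z": the shift along the tool's x, y, z in cm; "claw": the opening, from 0 (shut) to 1 (fully open). In form: [{"ax": .., "ay": .., "az": .., "x": .., "y": .., "z": .., "claw": ..}, ...]. A call has 1 to 12 rows; each row shifts and turns the commanded pose from where the row before left it, along the tool's axes as they then stand; what a row does not reach is not made up. A row lasts 1/10 s, in which the tool goes at most 50 mm and 8.59 degrees, less where a joint would pass 70% of its speed; a pose out of reach is approached as far as the arm can. A call is refused whole if a number of a shift passes 5 or a number of a turn 8.59, either way. A call with a gripper value outside its range is refused whole. The fingers move at their own pace and stop on an object; "squeeze" is the grip in N (left out, the last holds). Time passes only in rows, so rows that do not move let the fingers close. It gives the time, the measured TCP pose, the force and the opening at its end, in the units of the state.
- arm.get_obs(): the state, without advancing time (a new reading comes with each control period).
- arm.grab_frame(name): name is "side" or "top"; returns a dict with "img" (400x640x3 uint8, red, green, blue), "K" (3x3 intrinsics, pixels), "R" (3x3) and "t" (3): a world point X has camera coordinates R X + t. Camera axes: x right, y down, z forward; pixel columns grow to the right and rows downward; lengths in m; the calibration is good to about 2 mm. A picture is of the moment at which its call begins. There is no depth.
- arm.hand_in(): hands the job in, once; it reports no verdict.
The state is a dict: "time_s": time; "qpos": joint angles; "qd": joint speeds; "effort": joint torques, N m; "ee_pos": TCP position; "eef_rot": TCP orientation; "force": force on the tool from outside, world axes, zero at the start; "torque": the same for the moment, N m; "gripper_width": finger opening in m.
Only numpy, scipy, OpenCV 4.12 (cv2) and the standard library are available. Lean on these libraries where they do the work, as an engineer would, in place of code of your own. Each camera call takes 0.05 s, during which the arm holds its last target. There are 200 camera calls.

TASK

I want to turn the indexing turntable to its next station, so first lift the steel wash pot off it by its black handle, keep it upright, set it down gently on the bench close beside the turntable and let go of it. Only then pull the red index-plunger knob straight up as far as it goes and keep holding it there, its pin clear of the hole, so that I can turn the table: the job finishes with you still holding the knob up. Leave the graphics card, the blue brush, the dropper bottle and the orange screwdriver where they are.

Things in the scene. Friction and masses are not known exactly. Their poses are not given: they have to be found in the camera images.
- turntable: Indexing turntable, fixed. Grey round base 190 mm across, 12 mm high, with a tongue 64 mm wide reaching 152 mm from the centre on its -y side. Aluminium faceplate 180 mm across, top at 34 mm; rubber mat on it, top at 36 mm. A bracket over the -y rim (44 mm wide, y -139 to -62 mm, top 60 mm, collar to 70 mm) carries the index plunger at y -80 mm. Origin: base centre on the bench; z up.
- plunger: Moving part of the index plunger: red ribbed knob, an upright cylinder 26 mm across and 24 mm tall (underside 80 mm above the bench with the pin home), on a steel pin 8 mm across that drops through the bracket into a hole of the faceplate. Origin: on the pin's axis, at bench height with the pin home; z up, along the pull.
- knob_grip (a point): Middle of the red knob, where to pinch it from above: on its axis, 93 mm above the bench with the pin home (13 mm above the knob's underside, 11 mm below its top, 23 mm above the collar under it). It rises with the knob.
- plunger_pull (a joint): Pull of the index plunger, in m: 0 home (pin 8 mm deep in the faceplate's hole), above 0.008 clear of the hole, 0.014 at its stop. A spring pushes it home, about 8 N at home and 13 N at the stop. With the pin home the faceplate is locked; with it out the faceplate turns easily.
- pot: Empty steel wash pot, round, 73 mm across and 82 mm high, about 0.26 kg (0.2 to 0.33), standing on the rubber mat at the start; black upright grip on its +x side. Origin: centre of its underside; z up, x towards the handle.
- pot_handle (a point): Grip point of the black handle, 60 mm from the pot's axis along its x, 52 mm above its underside. The grip is an upright bar 12 mm thick (along the pot's y), 14 mm deep (along x), 54 mm tall (21 to 75 mm above the underside), 17 mm clear of the pot's wall. Pinch it from above across the 12 mm, firmly (about 40 N), as the pot hangs to one side.
- graphics_card: Red and black graphics card lying on the bench, 116 x 226 x 50 mm; bystander. Origin: centre of its underside.
- brush_blue: Small brush with a blue handle lying on the bench, 35 x 171 x 18 mm; bystander. Origin: centre of its underside.
- dropper_bottle: White dropper bottle standing on the bench, 34 mm across, 104 mm high; bystander. Origin: centre of its underside.
- driver_orange: Screwdriver with an orange handle lying on the bench, 22 x 159 x 22 mm; bystander. Origin: centre of its underside.
Not all that is in view belongs to the job. There is more than one size of the pot; the job needs the largest.

How it is judged:
By the outcome, as a careful person would: the job done as asked, in the order asked, and still so for the second after the job is handed in, while the arm keeps its last pose, push and grip.
It also fails if it takes over 45 s, if anything falls off the work surface, if the arm or the gripper's body presses on something with over 40 N, if the wrist force passes 120 N, or if a joint passes its speed limit or range.

## Working session

There is one attempt and no reset: what is moved stays moved. The work goes in short steps, Python scripts to look and compute and a tool call to move; the robot and the scene stay as the last step left them, time stands still between calls to the robot, and variables do not carry over. Pictures are saved under pics/ and viewed, about 8 in all and at most 12, crops included, and the job is handed in when it is done.

Besides the shell and the picture viewer there is one more tool, called after ">>>" in YAML: its name, and indented under it one key for each argument. arm_command: Moves the arm, as the interface text tells. Its arguments: {"type":"object","properties":{"rows":{"type":"array","items":{"type":"object","properties":{"ax":{"type":"number"},"ay":{"type":"number"},"az":{"type":"number"},"x":{"type":"number"},"y":{"type":"number"},"z":{"type":"number"},"claw":{"type":"number"}}}},"squeeze":{"type":"number"}},"required":["rows"]}

```bash
mkdir -p pics; python3 - <<'E'
from plant import arm
import cv2,numpy as np
for n in("top","side"):
    f=arm.grab_frame(n);cv2.imwrite(f"pics/{n}0.png",f["img"][...,::-1]);np.savez(f"{n}0.npz",**f)
    print(n,f["K"].tolist(),np.round(f["R"],4).tolist(),f["t"],"cam",-f["R"].T@f["t"])
print(arm.get_obs())
E
```

```text
top [[488.33294894133786, 0.0, 324.3664439957206], [0.0, 488.33294894133786, 195.61011053218758], [0.0, 0.0, 1.0]] [[-0.0205, -0.9998, 0.0064], [-0.9921, 0.0196, -0.1242], [0.124, -0.0089, -0.9922]] [0.05300207 0.58180792 1.58313504] cam [0.38192859 0.05569423 1.64275833]
side [[448.31950326830923, 0.0, 318.7545029939149], [0.0, 448.31950326830923, 191.68708419787572], [0.0, 0.0, 1.0]] [[-0.8457, -0.5337, 0.0036], [-0.3292, 0.5162, -0.7907], [0.4201, -0.6699, -0.6122]] [0.53188766 0.2406137  1.09597062] cam [0.06854108 0.89382085 0.85926564]
{'time_s': 0.1, 'qpos': array([ 1.2494954 ,  0.61584516, -0.01262572,  1.42473279,  0.00809371,
        1.10339602, -0.04040429]), 'qd': array([ 0.00030628, -0.00093058,  0.00193886, -0.00317211,  0.0010301 ,
       -0.00123754, -0.00028246]), 'effort': array([ 1.74978199e-03, -4.70382786e+01,  2.60315761e-01, -1.71569538e+01,
        1.00244314e-02,  5.87287563e-03, -1.83056744e-05]), 'ee_pos': array([ 0.18867654, -0.62130036,  0.23024119]), 'eef_rot': array([ 3.14157450e+00,  2.33140536e-03, -1.27592959e+00]), 'force': array([ 0.16087875, -0.0485338 , -0.0364991 ]), 'torque': array([-0.03925673, -0.01096446,  0.04805969]), 'gripper_width': 0.08522659226676375}
```

View pics/top0.png

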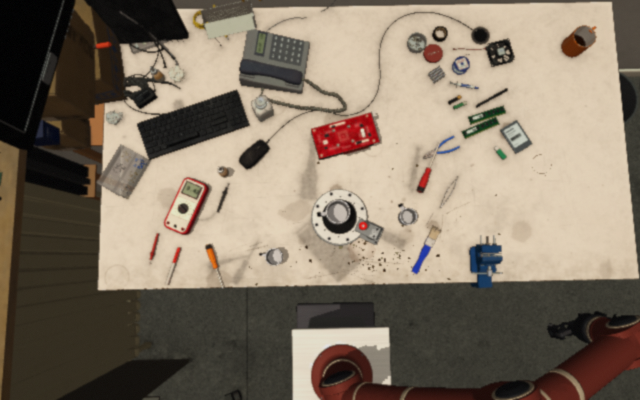

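View pics/side0.png

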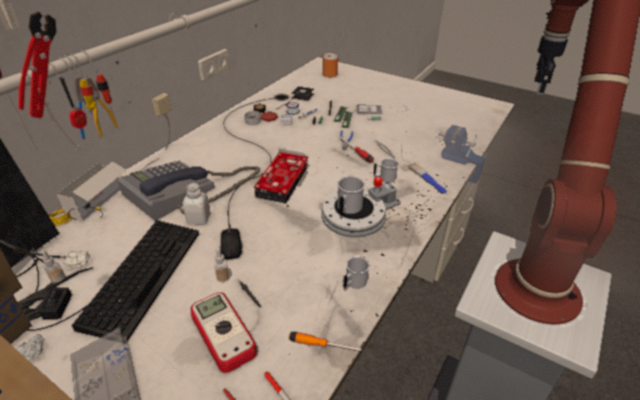

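The top view shows the turntable at about (340,217), the pot on it at about (338,212), and the red knob at about (363,226). Two smaller pots stand on the bench at (408,215) and (277,256). Next I'll enlarge the turntable in both views.

```bash
python3 - <<'E'
import cv2,numpy as np
a=cv2.imread("pics/top0.png")[180:265,290:390];b=cv2.imread("pics/side0.png")[165:245,315:415]
a=cv2.resize(a,(400*1,340),interpolation=3);b=cv2.resize(b,(400,320),interpolation=3);b=cv2.copyMakeBorder(b,0,20,0,0,0)
cv2.imwrite("pics/c.png",np.hstack([a,b]))
E
```

```text
(no output)
```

View pics/c.png

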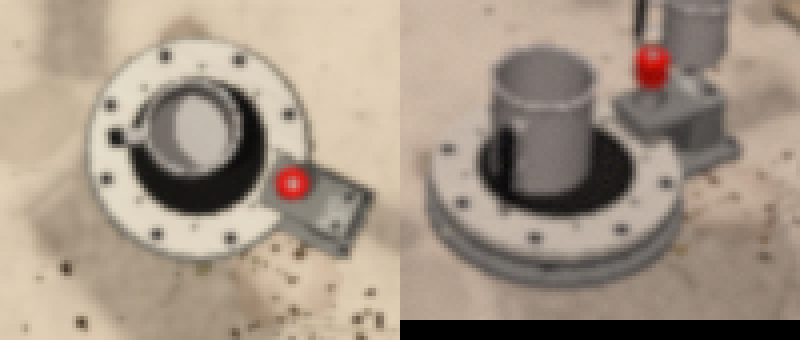

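The crop shows the pot rim centred near (338,211) and the black handle at about (319.5,214), pointing to image left (+y). In the side view the handle is at about (342,205). The red knob is at (363,226) in the top view and (378,181) in the side view, and the bracket points towards −y. Now I'll measure these.

```bash
cat > h.py <<'E'
import cv2,numpy as np
def load(n): return dict(np.load(n))
def ray(f,p):
    d=f["R"].T@np.linalg.inv(f["K"])@np.array([p[0],p[1],1.]); return -f["R"].T@f["t"],d/np.linalg.norm(d)
def onz(f,p,z):
    c,d=ray(f,p); return c+d*(z-c[2])/d[2]
def tri(f,p,g,q):
    c,d=ray(f,p);e,h=ray(g,q);s=np.linalg.lstsq(np.c_[d,-h],e-c,rcond=None)[0];A=c+d*s[0];B=e+h*s[1];return (A+B)/2,np.linalg.norm(A-B)
def proj(f,X):
    v=f["K"]@(f["R"]@np.asarray(X)+f["t"]); return v[:2]/v[2]
def blobs(m,box,mina=3):
    x0,y0,x1,y1=box;k=np.zeros(m.shape,np.uint8);k[y0:y1,x0:x1]=m[y0:y1,x0:x1]
    n,l,s,c=cv2.connectedComponentsWithStats(k);return [(s[i].tolist(),c[i].round(2).tolist()) for i in range(1,n) if s[i,4]>=mina]
def red(i): i=i.astype(int);return ((i[...,0]>120)&(i[...,1]<90)&(i[...,2]<90)).astype(np.uint8)
def dark(i,t=60): return (i.max(2)<t).astype(np.uint8)
E
python3 - <<'E'
from h import *
T=load("top0.npz");S=load("side0.npz")
rt=blobs(red(T["img"]),(350,215,375,240));rs=blobs(red(S["img"]),(368,170,390,195));print(rt,rs)
X,e=tri(T,rt[0][1],S,rs[0][1]);print("knob",X,e, onz(T,rt[0][1],.1))
for t in(60,90):
  print("handleT",blobs(dark(T["img"],t),(310,206,327,224)));
  print("handleS",blobs(dark(S["img"],t),(336,190,349,216)))
# faceplate: bright pixels
i=T["img"].astype(int);m=((i.min(2)>0)&1).astype(np.uint8)
g=cv2.cvtColor(T["img"],cv2.COLOR_RGB2GRAY);h=cv2.cvtColor(T["img"],cv2.COLOR_RGB2HSV)
np.set_printoptions(linewidth=250)
print(g[214,305:375]);print(g[185:245,340]);print(g[200:226:2,308:370].tolist())
print(h[214,305:375,1])
E
```

```text
[([359, 221, 9, 9, 58], [362.66, 225.43])] [([374, 176, 9, 12, 82], [377.84, 181.34])]
knob [ 0.47756934 -0.07801844  0.09233626] 0.000639375296909423 [ 0.47739247 -0.0772404   0.1       ]
handleT [([318, 213, 2, 3, 6], [318.5, 214.0]), ([323, 217, 4, 7, 22], [324.73, 219.73])]
handleS [([336, 197, 13, 19, 118], [340.64, 206.96])]
handleT [([324, 208, 2, 3, 4], [324.5, 209.0]), ([318, 213, 3, 3, 8], [318.88, 214.12]), ([323, 216, 4, 8, 28], [324.61, 219.36])]
handleS [([336, 196, 13, 20, 153], [340.69, 206.42])]
[182 185 189 193 192 181 156 173 210 220 215 183  93  23  28  74 140 176 181 171 163 154 132 112 108 110 110 113 133 169 184 186 186 186 187 187 188 189 189 188 186 167 117 121 121  62  16  11  13  16  43 120 197 214 214 214 213 212 211 209 192 146
 141 182 201 206 207 207 207 206]
[184 168 159 150 155 201 216 217 215 213 200 169 186 190 142 142 113  79  83 125 172 188 188 187 188 189 188 188 188 187 187 187 186 186 186 178 159 157 106  46  24  24  24  22  21  23  22  28  93 182 208 210 213 215 216 216 216 214 198 152]
[[182, 182, 181, 181, 183, 183, 183, 180, 168, 168, 199, 
[... 3332 characters left out ...]
215, 190, 108, 36, 25, 22, 22, 24, 36, 60, 89, 120, 146, 157, 148, 124, 121, 132, 143, 157, 158, 127, 98, 65, 38, 21, 16, 19, 20, 21, 21, 20, 23, 38, 89, 150, 160, 134, 121, 109, 103, 97, 95, 85, 77, 76, 72, 77, 92], [165, 159, 156, 148, 142, 165, 180, 126, 74, 106, 176, 211, 218, 217, 208, 173, 94, 34, 23, 21, 23, 21, 22, 25, 32, 41, 49, 53, 56, 62, 63, 56, 46, 40, 31, 25, 23, 22, 21, 22, 21, 20, 22, 22, 24, 37, 87, 146, 153, 128, 114, 93, 88, 97, 114, 124, 104, 86, 80, 78, 81, 96]]
[56 56 53 53 53 51 43 33 31 29 31 34 39 31 26 23 25 24 23 26 27 27 28 28 31 29 31 30 29 29 28 26 26 26 26 27 26 26 27 27 28 29 31 28 24 27 57 43 51 43 50 42 36 33 34 33 33 34 35 35 37 41 50 52 48 47 48 48 48 48]
```

```bash
python3 - <<'E'
from h import *
T=load("top0.npz");S=load("side0.npz");np.set_printoptions(precision=4,suppress=True)
H=onz(T,(318.9,213.9),.111);C=onz(T,(338,211.5),.118);print("handle top",H,"pot axis",C,np.linalg.norm((H-C)[:2]),np.degrees(np.arctan2(*(H-C)[1::-1])))
# faceplate: fit ellipse via edges: bright disc mask, low saturation
g=cv2.cvtColor(T["img"],cv2.COLOR_RGB2GRAY)
c0=np.array([339.5,217]);P=[]
for a in np.radians(np.arange(0,360,6)):
    d=np.array([np.cos(a),np.sin(a)]);r=np.arange(22,34,.25)
    v=np.array([cv2.getRectSubPix(g,(1,1),tuple(map(float,c0+d*k)))[0,0] for k in r],float)
    k=r[np.argmin(v*(r>24))] if 0 else r[np.argmin(np.where((r>24.5)&(r<31),v,999))]
    if not -10<np.degrees(a)<55: P.append(c0+d*k)
P=np.array(P,np.float32);e=cv2.fitEllipse(P);print(e)
print("table c",onz(T,e[0],.022)); 
for z in(.012,.034):print(z,onz(T,e[0],z), "diam",np.linalg.norm(onz(T,(e[0][0]-e[1][0]/2,e[0][1]),z)-onz(T,(e[0][0]+e[1][0]/2,e[0][1]),z)))
k=np.array([.4775,-.078]);
# overlay
ang=np.arctan2(*(H-C)[1::-1]);p=C[:2]
for n,F in(("T",T),("S",S)):
    im=F["img"][...,::-1].copy();im=cv2.resize(im,None,fx=6,fy=6,interpolation=3)
    def poly(pts,col):
        q=np.array([(proj(F,x)+.5)*6 for x in pts]).round().astype(np.int32);cv2.polylines(im,[q],True,col,1)
    t=np.linspace(0,6.28,60)
    for z,col in((.036,(255,0,0)),(.118,(0,255,0))): poly([(p[0]+.0365*np.cos(s),p[1]+.0365*np.sin(s),z) for s in t],col)
    u=np.array([np.cos(ang),np.sin(ang)]);w=np.array([-u[1],u[0]])
    for z in(.057,.111): poly([np.r_[p+u*(.06+a*.007)+w*b*.006,z] for a,b in((-1,-1),(1,-1),(1,1),(-1,1))],(255,0,255))
    tc=onz(T,e[0],.03)[:2];poly([(tc[0]+.09*np.cos(s),tc[1]+.09*np.sin(s),.034) for s in t],(0,200,255))
    q=proj(F,(*p,.08))*6;x,y=int(q[0]),int(q[1]);globals()["o"+n]=im[max(0,y-220):y+220,x-200:x+200]
cv2.imwrite("pics/ov.png",np.hstack([oT,oS]))
E
```

```text
handle top [0.5158 0.0603 0.111 ] pot axis [0.5215 0.0003 0.118 ] 0.06029507056107689 95.46017580214459
((338.8817138671875, 217.11997985839844), (54.76898956298828, 55.86567687988281), 19.299789428710938)
table c [ 0.5115 -0.0057  0.022 ]
0.012 [ 0.5123 -0.006   0.012 ] diam 0.18339155677817542
0.034 [ 0.5105 -0.0052  0.034 ] diam 0.1809174843352038
```

View pics/ov.png

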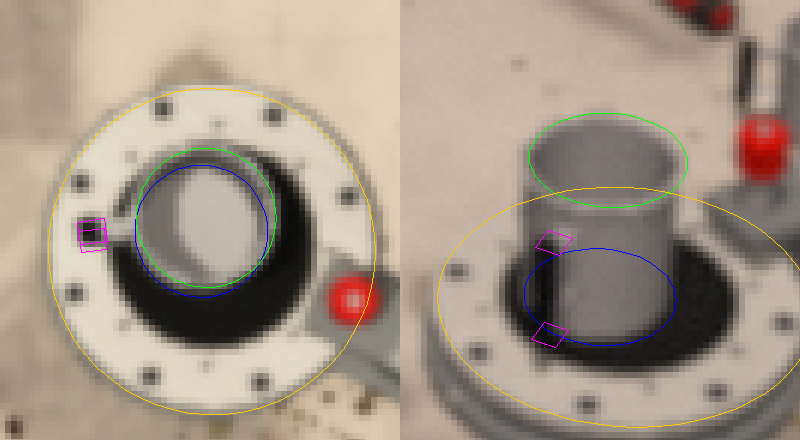

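The overlay matches the top view within a pixel. In the side view my model sits about 1.5 px to the right of the real handle, so I'll triangulate the handle top and rim.

```bash
python3 - <<'E'
from h import *
np.set_printoptions(linewidth=250,precision=4,suppress=True)
T=load("top0.npz");S=load("side0.npz")
g=cv2.cvtColor(S["img"],cv2.COLOR_RGB2GRAY)
for r in range(176,222,2): print(r,g[r,332:372])
t=cv2.cvtColor(T["img"],cv2.COLOR_RGB2GRAY)
for r in range(209,220): print(r,t[r,314:330])
print("proj grip top/bottom in S",proj(S,(.5158,.0603,.111)),proj(S,(.5158,.0603,.057)),"rim",proj(S,(.5215,.0003,.118)))
print("grip in T",proj(T,(.5158,.0603,.111)),proj(T,(.5158,.0603,.057)))
for q in((340,203),(339.5,204)): print(tri(T,(318.9,213.9),S,q))
E
```

```text
176 [188 189 189 188 188 189 187 190 186 186 182 175 174 177 173 161 153 149 149 149 153 158 169 174 176 183 184 186 184 185 185 185 187 185 187 187 185 183 181 181]
178 [189 191 191 192 191 190 189 187 175 160 147 134 124 119 120 118 116 115 116 115 118 119 123 125 128 141 152 162 172 180 183 184 184 179 176 180 183 184 183 182]
180 [189 190 188 189 186 184 173 155 131 112 101 102 103 107 109 110 116 118 117 116 117 116 115 115 113 110 113 118 125 142 163 178 181 179 173 176 182 185 185 181]
182 [191 189 187 189 183 164 138 107  91  91  96 101 104 109 112 116 116 117 117 118 119 116 114 115 111 111 107 104 101 102 123 147 165 179 185 186 185 185 182 178]
184 [190 187 188 185 183 166 140 105  89  92  98 103 105 108 114 116 118 119 118 117 118 114 118 116 113 109 106 106  99  89  93 123 157 176 185 188 186 184 185 184]
186 [187 187 185 187 183 166 149 128 108  99  98 102 108 112 112 117 117 120 118 117 117 117 116 114 114 109 107 103  94  92 112 144 166 177 181 181 182 184 183 180]
188 [183 183 184 187 182 159 126 117 124 126 117 112 110 112 114 116 117 116 118 119 119 116 118 114 110
[... 3064 characters left out ...]
09]
214 [220 215 183  93  23  28  74 140 176 181 171 163 154 132 112 108]
215 [219 217 192 111  42  34  63 111 141 145 134 118 127 147 117 107]
216 [221 218 204 161 117 107 118 121  95  79  70  65 104 149 122 109]
217 [221 220 216 206 196 193 191 173 100  41  30  35  70 117 132 125]
218 [221 221 220 219 218 217 214 191 111  40  24  24  41  81 122 135]
219 [218 220 220 220 220 220 217 196 126  51  23  22  29  54  99 138]
proj grip top/bottom in S [342.5485 196.9679] [341.8417 212.2967] rim [351.6385 182.9576]
grip in T [318.9104 213.8847] [318.988  215.3284]
(array([0.5197, 0.0613, 0.0887]), np.float64(0.0044411644517502675))
(array([0.5205, 0.0615, 0.0849]), np.float64(0.005391785870636211))
```

>>> arm_command:
  rows:
    - {"x": -4}
    - {"x": -3.5, "claw": 1}
    - {"y": -5, "az": -5}
    - {"y": -5, "az": -5}
    - {"y": -5, "az": -5}
    - {"y": -5, "az": -5}
    - {"y": -5, "az": -5}
    - {"y": -5, "az": -5}
    - {"y": -5, "az": -5}
    - {"y": -5, "az": -5}
    - {"y": -5, "az": -5}
    - {"y": -5, "az": -5}
  squeeze: 40

```text
invalid input
```

```bash
cat >> h.py <<'E'
def togo(o,X,yaw=None):
    "shift in cm along tool axes, and az deg, to bring TCP to X (tool down)"
    from scipy.spatial.transform import Rotation as Ro
    R=Ro.from_euler("xyz",o["eef_rot"]).as_matrix();s=R.T@(np.array(X)-o["ee_pos"])*100
    y=o["eef_rot"][2];return s.round(2),None if yaw is None else round(float(np.degrees(y)-yaw),2)
E
python3 - <<'E'
from h import *
from plant import arm
T=load("top0.npz");np.set_printoptions(precision=4,suppress=True)
H=onz(T,(318.6,214.1),.084);print("H",H,"C",onz(T,(338,211.5),.118))
for n,p,z in(("smallpot",(277,256),.03),("bottle",(225,170),.05),("driver",(212,260),.01)):print(n,onz(T,p,z))
o=arm.get_obs();print(o["time_s"],o["ee_pos"],o["eef_rot"],o["force"],togo(o,H,4.))
E
```

```text
H [0.5175 0.0614 0.084 ] C [0.5215 0.0003 0.118 ]
smallpot [0.3873 0.2004 0.03  ]
bottle [0.6728 0.3679 0.05  ]
driver [0.3786 0.4173 0.01  ]
0.1 [ 0.1887 -0.6213  0.2302] [ 3.1416  0.0023 -1.2759] [ 0.1609 -0.0485 -0.0365] (array([-55.73, -51.3 ,  14.75]), -77.11)
```

>>> arm_command:
  rows:
    - {"ax": 0, "ay": 0, "az": 0, "x": -4, "y": 0, "z": 0, "claw": 1}
    - {"ax": 0, "ay": 0, "az": 0, "x": -3.5, "y": 0, "z": 0, "claw": 1}
    - {"ax": 0, "ay": 0, "az": -5, "x": 0, "y": -5, "z": 0, "claw": 1}
    - {"ax": 0, "ay": 0, "az": -5, "x": 0, "y": -5, "z": 0, "claw": 1}
    - {"ax": 0, "ay": 0, "az": -5, "x": 0, "y": -5, "z": 0, "claw": 1}
    - {"ax": 0, "ay": 0, "az": -5, "x": 0, "y": -5, "z": 0, "claw": 1}
    - {"ax": 0, "ay": 0, "az": -5, "x": 0, "y": -5, "z": 0, "claw": 1}
    - {"ax": 0, "ay": 0, "az": -5, "x": 0, "y": -5, "z": 0, "claw": 1}
    - {"ax": 0, "ay": 0, "az": -5, "x": 0, "y": -5, "z": 0, "claw": 1}
    - {"ax": 0, "ay": 0, "az": -5, "x": 0, "y": -5, "z": 0, "claw": 1}
    - {"ax": 0, "ay": 0, "az": -5, "x": 0, "y": -5, "z": 0, "claw": 1}
    - {"ax": 0, "ay": 0, "az": -5, "x": 0, "y": -5, "z": 0, "claw": 1}
  squeeze: 40

```text
time_s: 1.3
ee_pos: [0.5424, -0.2411, 0.2308]
eef_rot: [-3.142, 0.0, -0.4]
force: [0.5, -0.6, -0.9]
gripper_width: 0.0852
```

```bash
python3 - <<'E'
from h import *
from plant import arm
o=arm.get_obs();print(o["time_s"],o["ee_pos"],o["eef_rot"],o["force"],togo(o,(.5175,.0614,.2),4.))
E
```

```text
1.3 [ 0.54240013 -0.24109998  0.23078417] [-3.14155534e+00  4.38337562e-04 -4.00039593e-01] [ 0.53376919 -0.57754074 -0.91097469] (array([-14.07, -26.89,   3.09]), -26.92)
```

>>> arm_command:
  rows:
    - {"ax": 0, "ay": 0, "az": -3.85, "x": -1.05, "y": -4.2, "z": 0, "claw": 1}
    - {"ax": 0, "ay": 0, "az": -3.85, "x": -1.05, "y": -4.2, "z": 0, "claw": 1}
    - {"ax": 0, "ay": 0, "az": -3.85, "x": -1.05, "y": -4.2, "z": 0, "claw": 1}
    - {"ax": 0, "ay": 0, "az": -3.85, "x": -1.05, "y": -4.2, "z": 0, "claw": 1}
    - {"ax": 0, "ay": 0, "az": -3.85, "x": -1.05, "y": -4.2, "z": 0, "claw": 1}
    - {"ax": 0, "ay": 0, "az": -3.85, "x": -1.05, "y": -4.2, "z": 0, "claw": 1}
    - {"ax": 0, "ay": 0, "az": -3.85, "x": -1.05, "y": -4.2, "z": 0, "claw": 1}
    - {"ax": 0, "ay": 0, "az": 0, "x": 0, "y": 0, "z": 0, "claw": 1}
    - {"ax": 0, "ay": 0, "az": 0, "x": 0, "y": 0, "z": 0, "claw": 1}

```text
time_s: 2.2
ee_pos: [0.5279, 0.0584, 0.2311]
eef_rot: [3.141, 0.001, 0.07]
force: [0.2, -0.6, 0.4]
gripper_width: 0.0854
```

```bash
python3 - <<'E'
from h import *
from plant import arm
o=arm.get_obs();print(o["time_s"],o["ee_pos"],o["eef_rot"],o["force"],togo(o,(.5175,.0614,.069),4.))
E
```

```text
2.2 [0.52793822 0.05835741 0.23113506] [3.14141857e+00 6.91320553e-04 6.99097337e-02] [ 0.15906368 -0.59187293  0.39245257] (array([-1.01, -0.38, 16.21]), 0.01)
```

>>> arm_command:
  rows:
    - {"ax": 0, "ay": 0, "az": 0, "x": -0.9, "y": -0.4, "z": 3, "claw": 1}
    - {"ax": 0, "ay": 0, "az": 0, "x": 0, "y": 0, "z": 3, "claw": 1}
    - {"ax": 0, "ay": 0, "az": 0, "x": 0, "y": 0, "z": 3, "claw": 1}
    - {"ax": 0, "ay": 0, "az": 0, "x": 0, "y": 0, "z": 2, "claw": 1}
    - {"ax": 0, "ay": 0, "az": 0, "x": 0, "y": 0, "z": 1.2, "claw": 1}
    - {"ax": 0, "ay": 0, "az": 0, "x": 0, "y": 0, "z": 1, "claw": 1}
    - {"ax": 0, "ay": 0, "az": 0, "x": 0, "y": 0, "z": 1, "claw": 1}
    - {"ax": 0, "ay": 0, "az": 0, "x": 0, "y": 0, "z": 1, "claw": 1}
    - {"ax": 0, "ay": 0, "az": 0, "x": 0, "y": 0, "z": 1, "claw": 1}
    - {"ax": 0, "ay": 0, "az": 0, "x": 0, "y": 0, "z": 0, "claw": 1}

```text
time_s: 3.2
ee_pos: [0.5184, 0.0605, 0.0682]
eef_rot: [3.141, 0.002, 0.067]
force: [-0.1, 0.1, -0.4]
gripper_width: 0.0853
```

```bash
cat > look.py <<'E'
import sys
from h import *
from plant import arm
np.set_printoptions(precision=4,suppress=True)
n=sys.argv[1];X=eval(sys.argv[2]);out=[]
o=arm.get_obs();print(o["time_s"],o["ee_pos"],o["eef_rot"],o["force"],o["gripper_width"])
for v in("top","side"):
    f=arm.grab_frame(v);np.savez(f"{v}{n}.npz",**f);x,y=map(int,proj(f,X));
    w=48;out.append(cv2.resize(cv2.getRectSubPix(np.ascontiguousarray(f["img"][...,::-1]),(2*w,2*w),(float(x),float(y))),(400,400),interpolation=3));print(v,"crop origin",x-w,y-w,"scale",400/96)
cv2.imwrite(f"pics/l{n}.png",np.hstack(out))
E
python3 look.py 1 "(.52,.03,.08)"
```

```text
3.2 [0.5184 0.0605 0.0682] [3.1413 0.0022 0.0673] [-0.1048  0.1038 -0.3695] 0.08532118452520511
top crop origin 280 165 scale 4.166666666666667
side crop origin 298 151 scale 4.166666666666667
```

View pics/l1.png

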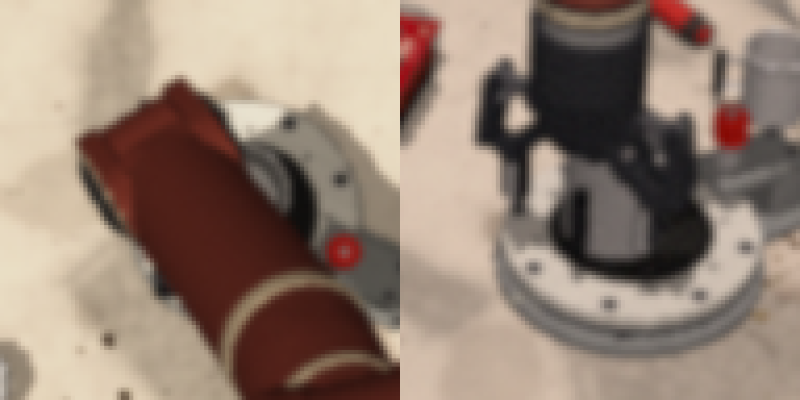

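The side view shows the fingers straddling the handle (at about (437,200) in full-frame pixels), with nothing touching. I'll close the gripper now.

>>> arm_command:
  rows:
    - {"ax": 0, "ay": 0, "az": 0, "x": 0, "y": 0, "z": 0, "claw": 0.5}
    - {"ax": 0, "ay": 0, "az": 0, "x": 0, "y": 0, "z": 0, "claw": 0.4}
    - {"ax": 0, "ay": 0, "az": 0, "x": 0, "y": 0, "z": 0, "claw": 0.3}
    - {"ax": 0, "ay": 0, "az": 0, "x": 0, "y": 0, "z": 0, "claw": 0.25}
    - {"ax": 0, "ay": 0, "az": 0, "x": 0, "y": 0, "z": 0, "claw": 0.2}
    - {"ax": 0, "ay": 0, "az": 0, "x": 0, "y": 0, "z": 0, "claw": 0.15}
    - {"ax": 0, "ay": 0, "az": 0, "x": 0, "y": 0, "z": 0, "claw": 0.1}
    - {"ax": 0, "ay": 0, "az": 0, "x": 0, "y": 0, "z": 0, "claw": 0.0}
    - {"ax": 0, "ay": 0, "az": 0, "x": 0, "y": 0, "z": 0, "claw": 0.0}
    - {"ax": 0, "ay": 0, "az": 0, "x": 0, "y": 0, "z": 0, "claw": 0.0}
  squeeze: 45

```text
time_s: 4.3
ee_pos: [0.5194, 0.0607, 0.0694]
eef_rot: [-3.141, -0.0, 0.067]
force: [1.0, -0.2, 0.9]
gripper_width: 0.0115
```

>>> arm_command:
  rows:
    - {"ax": 0, "ay": 0, "az": 0, "x": 0, "y": 0, "z": -0.3, "claw": 0}
    - {"ax": 0, "ay": 0, "az": 0, "x": 0, "y": 0, "z": -0.5, "claw": 0}
    - {"ax": 0, "ay": 0, "az": 0, "x": 0, "y": 0, "z": -0.8, "claw": 0}
    - {"ax": 0, "ay": 0, "az": 0, "x": 0, "y": 0, "z": -0.8, "claw": 0}
    - {"ax": 0, "ay": 0, "az": 0, "x": 0, "y": 0, "z": -0.8, "claw": 0}
    - {"ax": 0, "ay": 0, "az": 0, "x": 0, "y": 0, "z": -0.8, "claw": 0}
    - {"ax": 0, "ay": 0, "az": 0, "x": 0, "y": 0, "z": 0, "claw": 0}
    - {"ax": 0, "ay": 0, "az": 0, "x": 0, "y": 0, "z": 0, "claw": 0}

```text
time_s: 5.1
ee_pos: [0.5193, 0.0606, 0.1096]
eef_rot: [-3.142, -0.0, 0.067]
force: [0.1, -0.3, -2.9]
gripper_width: 0.0111
```

```bash
python3 look.py 2 "(.52,.03,.12)"
```

```text
5.1 [0.5193 0.0606 0.1096] [-3.1416 -0.0005  0.0669] [ 0.0621 -0.3273 -2.8654] 0.011091703614816885
top crop origin 280 164 scale 4.166666666666667
side crop origin 298 140 scale 4.166666666666667
```

View pics/l2.png

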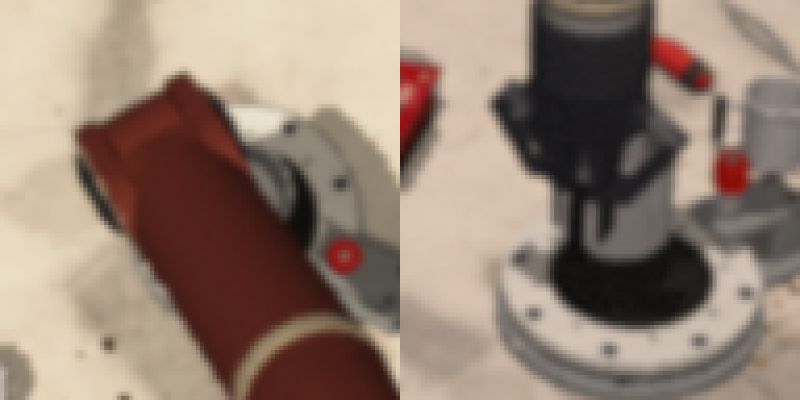

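The pot hangs upright, with its walls vertical at about (447,190), and is clear of the mat. The wrist reads 2.9 N. I'll move it +y to the bench.

>>> arm_command:
  rows:
    - {"ax": 0, "ay": 0, "az": 0, "x": 0.1, "y": -1, "z": 0, "claw": 0}
    - {"ax": 0, "ay": 0, "az": 0, "x": 0.1, "y": -2, "z": 0, "claw": 0}
    - {"ax": 0, "ay": 0, "az": 0, "x": 0.2, "y": -2.5, "z": 0, "claw": 0}
    - {"ax": 0, "ay": 0, "az": 0, "x": 0.2, "y": -2.5, "z": 0, "claw": 0}
    - {"ax": 0, "ay": 0, "az": 0, "x": 0.2, "y": -2.5, "z": 0, "claw": 0}
    - {"ax": 0, "ay": 0, "az": 0, "x": 0.1, "y": -2.3, "z": 0, "claw": 0}
    - {"ax": 0, "ay": 0, "az": 0, "x": 0.1, "y": -2, "z": 0.5, "claw": 0}
    - {"ax": 0, "ay": 0, "az": 0, "x": 0, "y": 0, "z": 1.2, "claw": 0}
    - {"ax": 0, "ay": 0, "az": 0, "x": 0, "y": 0, "z": 1.6, "claw": 0}
    - {"ax": 0, "ay": 0, "az": 0, "x": 0, "y": 0, "z": 1.6, "claw": 0}
    - {"ax": 0, "ay": 0, "az": 0, "x": 0, "y": 0, "z": 1.2, "claw": 0}
    - {"ax": 0, "ay": 0, "az": 0, "x": 0, "y": 0, "z": 0, "claw": 0}

```text
time_s: 6.4
ee_pos: [0.5178, 0.208, 0.0462]
eef_rot: [3.14, 0.004, 0.067]
force: [-1.2, 0.4, -2.2]
gripper_width: 0.0118
```

>>> arm_command:
  rows:
    - {"ax": 0, "ay": 0, "az": 0, "x": 0, "y": 0, "z": 0.3, "claw": 0}
    - {"ax": 0, "ay": 0, "az": 0, "x": 0, "y": 0, "z": 0.3, "claw": 0}
    - {"ax": 0, "ay": 0, "az": 0, "x": 0, "y": 0, "z": 0.2, "claw": 0}
    - {"ax": 0, "ay": 0, "az": 0, "x": 0, "y": 0, "z": 0, "claw": 0}
    - {"ax": 0, "ay": 0, "az": 0, "x": 0, "y": 0, "z": 0, "claw": 0}

```text
time_s: 6.9
ee_pos: [0.5194, 0.2091, 0.0406]
eef_rot: [-3.141, -0.001, 0.067]
force: [-0.4, 0.6, -2.6]
gripper_width: 0.0113
```

```bash
python3 look.py 3 "(.52,.16,.05)"
```

```text
6.9 [0.5194 0.2091 0.0406] [-3.1414 -0.0005  0.067 ] [-0.4263  0.5949 -2.6329] 0.011259124610813052
top crop origin 240 166 scale 4.166666666666667
side crop origin 273 186 scale 4.166666666666667
```

View pics/l3.png

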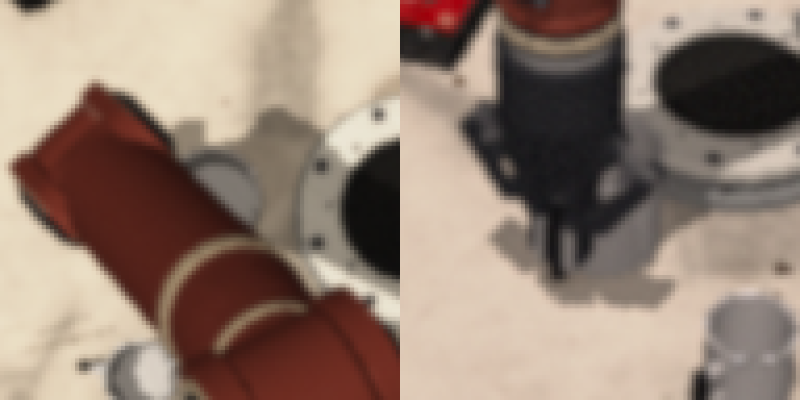

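The pot hangs just above the clear bench beside the turntable (rim at about (297,211) in the top view). I'll lower it slowly onto the bench.

>>> arm_command:
  rows:
    - {"ax": 0, "ay": 0, "az": 0, "x": 0, "y": 0, "z": 0.2, "claw": 0}
    - {"ax": 0, "ay": 0, "az": 0, "x": 0, "y": 0, "z": 0.2, "claw": 0}
    - {"ax": 0, "ay": 0, "az": 0, "x": 0, "y": 0, "z": 0.1, "claw": 0}
    - {"ax": 0, "ay": 0, "az": 0, "x": 0, "y": 0, "z": 0, "claw": 0}
    - {"ax": 0, "ay": 0, "az": 0, "x": 0, "y": 0, "z": 0, "claw": 0}

```text
time_s: 7.5
ee_pos: [0.5193, 0.2091, 0.0353]
eef_rot: [-3.142, 0.0, 0.067]
force: [0.2, -0.1, -2.3]
gripper_width: 0.011
```

>>> arm_command:
  rows:
    - {"ax": 0, "ay": 0, "az": 0, "x": 0, "y": 0, "z": 0.1, "claw": 0}
    - {"ax": 0, "ay": 0, "az": 0, "x": 0, "y": 0, "z": 0.05, "claw": 0}
    - {"ax": 0, "ay": 0, "az": 0, "x": 0, "y": 0, "z": 0, "claw": 0}
    - {"ax": 0, "ay": 0, "az": 0, "x": 0, "y": 0, "z": 0, "claw": 0}

```text
time_s: 7.9
ee_pos: [0.5193, 0.2091, 0.0339]
eef_rot: [-3.142, -0.0, 0.067]
force: [-1.0, -0.7, -2.0]
gripper_width: 0.0118
```

>>> arm_command:
  rows:
    - {"ax": 0, "ay": 0, "az": 0, "x": 0, "y": 0, "z": 0.05, "claw": 0}
    - {"ax": 0, "ay": 0, "az": 0, "x": 0, "y": 0, "z": 0.05, "claw": 0}
    - {"ax": 0, "ay": 0, "az": 0, "x": 0, "y": 0, "z": 0, "claw": 0}
    - {"ax": 0, "ay": 0, "az": 0, "x": 0, "y": 0, "z": 0, "claw": 0}

```text
time_s: 8.3
ee_pos: [0.5194, 0.2093, 0.0335]
eef_rot: [-3.141, -0.001, 0.067]
force: [-1.9, -0.2, 5.2]
gripper_width: 0.0114
```

Contact with the bench: the force went from −2.9 N to +5 N. I'll release gently, then rise straight up.

>>> arm_command:
  rows:
    - {"ax": 0, "ay": 0, "az": 0, "x": 0, "y": 0, "z": 0, "claw": 0.2}
    - {"ax": 0, "ay": 0, "az": 0, "x": 0, "y": 0, "z": 0, "claw": 0.3}
    - {"ax": 0, "ay": 0, "az": 0, "x": 0, "y": 0, "z": 0, "claw": 0.5}
    - {"ax": 0, "ay": 0, "az": 0, "x": 0, "y": 0, "z": 0, "claw": 0.6}
    - {"ax": 0, "ay": 0, "az": 0, "x": 0, "y": 0, "z": 0, "claw": 0.6}
    - {"ax": 0, "ay": 0, "az": 0, "x": 0, "y": 0, "z": -1, "claw": 0.6}
    - {"ax": 0, "ay": 0, "az": 0, "x": 0, "y": 0, "z": -2, "claw": 0.6}
    - {"ax": 0, "ay": 0, "az": 0, "x": 0, "y": 0, "z": -3, "claw": 0.6}
    - {"ax": 0, "ay": 0, "az": 0, "x": 0, "y": 0, "z": -4, "claw": 0.6}
    - {"ax": 0, "ay": 0, "az": 0, "x": 0, "y": 0, "z": -4, "claw": 0.6}
    - {"ax": 0, "ay": 0, "az": 0, "x": 0, "y": 0, "z": -3, "claw": 0.6}
    - {"ax": 0, "ay": 0, "az": 0, "x": 0, "y": 0, "z": 0, "claw": 0.6}

```text
time_s: 9.5
ee_pos: [0.5218, 0.2108, 0.2085]
eef_rot: [-3.138, -0.011, 0.067]
force: [0.1, 0.4, 0.0]
gripper_width: 0.0511
```

```bash
python3 - <<'E'
from h import *
from plant import arm
o=arm.get_obs();print(o["time_s"],o["ee_pos"],o["eef_rot"],o["force"],o["gripper_width"],togo(o,(.4775,-.078,.074),-30))
E
```

```text
9.5 [0.5218066  0.21082947 0.20848949] [-3.13750937 -0.01052662  0.06701957] [0.13040778 0.42838553 0.00750079] 0.05109997418037619 (array([-6.5 , 28.58, 13.26]), 33.84)
```

>>> arm_command:
  rows:
    - {"ax": 0, "ay": 0, "az": 1.85, "x": -0.45, "y": 4.15, "z": 0, "claw": 1}
    - {"ax": 0, "ay": 0, "az": 1.85, "x": -0.45, "y": 4.15, "z": 0, "claw": 1}
    - {"ax": 0, "ay": 0, "az": 1.85, "x": -0.45, "y": 4.15, "z": 0, "claw": 1}
    - {"ax": 0, "ay": 0, "az": 1.85, "x": -0.45, "y": 4.15, "z": 0, "claw": 1}
    - {"ax": 0, "ay": 0, "az": 1.85, "x": -0.45, "y": 4.15, "z": 0, "claw": 1}
    - {"ax": 0, "ay": 0, "az": 1.85, "x": -0.45, "y": 4.15, "z": 0, "claw": 1}
    - {"ax": 0, "ay": 0, "az": 1.85, "x": -0.45, "y": 4.15, "z": 0, "claw": 1}
    - {"ax": 0, "ay": 0, "az": 0, "x": 0, "y": 0, "z": 0, "claw": 1}
    - {"ax": 0, "ay": 0, "az": 0, "x": 0, "y": 0, "z": 0, "claw": 1}

```text
time_s: 10.4
ee_pos: [0.4786, -0.0806, 0.2026]
eef_rot: [-3.141, 0.001, -0.162]
force: [-0.0, 0.8, 0.7]
gripper_width: 0.0853
```

```bash
python3 look.py 4 "(.52,.16,.05)"; python3 - <<'E'
from h import *
from plant import arm
o=arm.get_obs();print(togo(o,(.4775,-.078,.074)))
T=load("top4.npz");S=load("side4.npz")
print(blobs(red(S["img"]),(368,170,390,195)))
E
```

```text
10.4 [ 0.4786 -0.0806  0.2026] [-3.1414  0.0008 -0.1615] [-0.0008  0.8119  0.6528] 0.08525246601475876
top crop origin 240 166 scale 4.166666666666667
side crop origin 273 186 scale 4.166666666666667
(array([-0.18,  0.02, 12.88]), None)
[([373, 176, 10, 12, 97], [377.36, 181.34])]
```

View pics/l4.png

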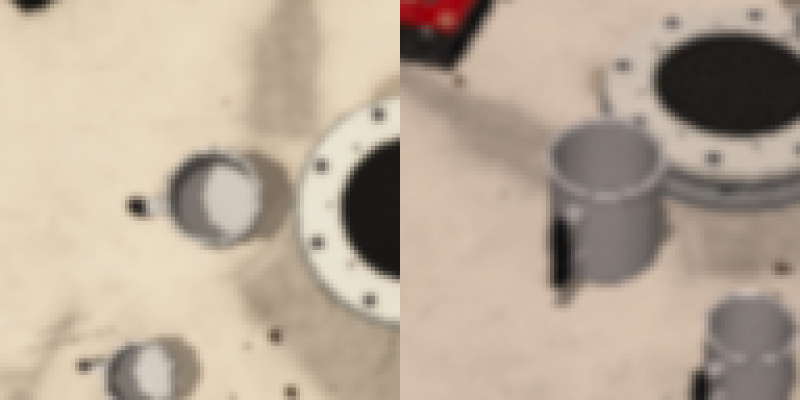

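The pot stands upright on the bench, rim at about (292,213) in the top view, about 25 mm clear of the turntable. Next I'll come down over the knob.

>>> arm_command:
  rows:
    - {"ax": 0, "ay": 0, "az": 0, "x": -0.1, "y": 0, "z": 2.5, "claw": 1}
    - {"ax": 0, "ay": 0, "az": 0, "x": 0, "y": 0, "z": 2.5, "claw": 1}
    - {"ax": 0, "ay": 0, "az": 0, "x": 0, "y": 0, "z": 2, "claw": 1}
    - {"ax": 0, "ay": 0, "az": 0, "x": 0, "y": 0, "z": 1.5, "claw": 1}
    - {"ax": 0, "ay": 0, "az": 0, "x": 0, "y": 0, "z": 1, "claw": 1}
    - {"ax": 0, "ay": 0, "az": 0, "x": 0, "y": 0, "z": 1, "claw": 1}
    - {"ax": 0, "ay": 0, "az": 0, "x": 0, "y": 0, "z": 1, "claw": 1}
    - {"ax": 0, "ay": 0, "az": 0, "x": 0, "y": 0, "z": 0.8, "claw": 1}
    - {"ax": 0, "ay": 0, "az": 0, "x": 0, "y": 0, "z": 0.4, "claw": 1}
    - {"ax": 0, "ay": 0, "az": 0, "x": 0, "y": 0, "z": 0, "claw": 1}
    - {"ax": 0, "ay": 0, "az": 0, "x": 0, "y": 0, "z": 0, "claw": 1}

```text
time_s: 11.6
ee_pos: [0.4785, -0.0797, 0.0761]
eef_rot: [-3.142, -0.001, -0.159]
force: [-0.2, 1.1, -0.2]
gripper_width: 0.0853
```

```bash
python3 look.py 5 "(.4775,-.078,.1)"; python3 - <<'E'
from h import *
from plant import arm
o=arm.get_obs();print(togo(o,(.4775,-.078,.074)))
E
```

```text
11.6 [ 0.4785 -0.0797  0.0761] [-3.1415 -0.0006 -0.1591] [-0.2441  1.0869 -0.1861] 0.08530239505781273
top crop origin 314 177 scale 4.166666666666667
side crop origin 329 131 scale 4.166666666666667
(array([-0.13, -0.15,  0.23]), None)
```

View pics/l5.png

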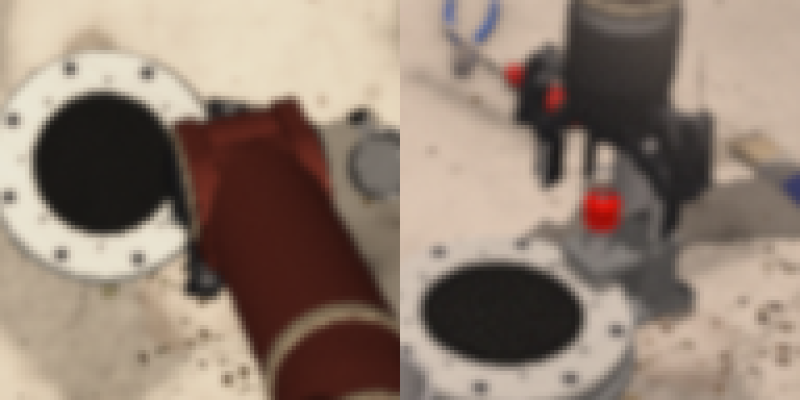

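The knob, at about (378,181) in the side view, sits between the open fingers. I'll trim the position and close.

>>> arm_command:
  rows:
    - {"ax": 0, "ay": 0, "az": 0, "x": -0.1, "y": -0.15, "z": 0.2, "claw": 0.7}
    - {"ax": 0, "ay": 0, "az": 0, "x": 0, "y": 0, "z": 0, "claw": 0.55}
    - {"ax": 0, "ay": 0, "az": 0, "x": 0, "y": 0, "z": 0, "claw": 0.45}
    - {"ax": 0, "ay": 0, "az": 0, "x": 0, "y": 0, "z": 0, "claw": 0.4}
    - {"ax": 0, "ay": 0, "az": 0, "x": 0, "y": 0, "z": 0, "claw": 0.35}
    - {"ax": 0, "ay": 0, "az": 0, "x": 0, "y": 0, "z": 0, "claw": 0.3}
    - {"ax": 0, "ay": 0, "az": 0, "x": 0, "y": 0, "z": 0, "claw": 0.2}
    - {"ax": 0, "ay": 0, "az": 0, "x": 0, "y": 0, "z": 0, "claw": 0.1}
    - {"ax": 0, "ay": 0, "az": 0, "x": 0, "y": 0, "z": 0, "claw": 0.0}
    - {"ax": 0, "ay": 0, "az": 0, "x": 0, "y": 0, "z": 0, "claw": 0.0}
  squeeze: 60

```text
time_s: 12.7
ee_pos: [0.4783, -0.0781, 0.0742]
eef_rot: [-3.141, -0.002, -0.159]
force: [1.5, -0.8, 3.8]
gripper_width: 0.0246
```

>>> arm_command:
  rows:
    - {"ax": 0, "ay": 0, "az": 0, "x": 0, "y": 0, "z": -0.2, "claw": 0}
    - {"ax": 0, "ay": 0, "az": 0, "x": 0, "y": 0, "z": -0.2, "claw": 0}
    - {"ax": 0, "ay": 0, "az": 0, "x": 0, "y": 0, "z": -0.2, "claw": 0}
    - {"ax": 0, "ay": 0, "az": 0, "x": 0, "y": 0, "z": -0.2, "claw": 0}
    - {"ax": 0, "ay": 0, "az": 0, "x": 0, "y": 0, "z": -0.2, "claw": 0}
    - {"ax": 0, "ay": 0, "az": 0, "x": 0, "y": 0, "z": -0.2, "claw": 0}
    - {"ax": 0, "ay": 0, "az": 0, "x": 0, "y": 0, "z": 0, "claw": 0}
    - {"ax": 0, "ay": 0, "az": 0, "x": 0, "y": 0, "z": 0, "claw": 0}

```text
time_s: 13.5
ee_pos: [0.4781, -0.0781, 0.085]
eef_rot: [-3.141, -0.001, -0.159]
force: [5.7, -1.2, -11.7]
gripper_width: 0.0243
```

>>> arm_command:
  rows:
    - {"ax": 0, "ay": 0, "az": 0, "x": 0, "y": 0, "z": -0.2, "claw": 0}
    - {"ax": 0, "ay": 0, "az": 0, "x": 0, "y": 0, "z": -0.15, "claw": 0}
    - {"ax": 0, "ay": 0, "az": 0, "x": 0, "y": 0, "z": 0, "claw": 0}
    - {"ax": 0, "ay": 0, "az": 0, "x": 0, "y": 0, "z": 0, "claw": 0}

```text
time_s: 13.9
ee_pos: [0.4781, -0.0781, 0.0883]
eef_rot: [-3.141, -0.001, -0.159]
force: [6.0, -0.6, -12.8]
gripper_width: 0.0248
```

>>> arm_command:
  rows:
    - {"ax": 0, "ay": 0, "az": 0, "x": 0, "y": 0, "z": -0.1, "claw": 0}
    - {"ax": 0, "ay": 0, "az": 0, "x": 0, "y": 0, "z": 0, "claw": 0}
    - {"ax": 0, "ay": 0, "az": 0, "x": 0, "y": 0, "z": 0, "claw": 0}

```text
time_s: 14.2
ee_pos: [0.4781, -0.0781, 0.0884]
eef_rot: [-3.14, -0.0, -0.159]
force: [6.9, -0.4, -19.9]
gripper_width: 0.0246
```

```bash
python3 look.py 6 "(.4775,-.078,.1)"; python3 - <<'E'
from h import *
S=load("side6.npz");S0=load("side5.npz")
for F in(S0,S): print(blobs(red(F["img"]),(366,160,390,195)))
print(proj(S,(.4775,-.078,.093)),proj(S,(.4775,-.078,.107)))
E
```

```text
14.2 [ 0.4781 -0.0781  0.0884] [-3.1403 -0.0003 -0.159 ] [  6.9324  -0.446  -19.9277] 0.02457778733692668
top crop origin 314 177 scale 4.166666666666667
side crop origin 329 131 scale 4.166666666666667
[([373, 176, 10, 12, 92], [377.34, 181.63])]
[([374, 174, 7, 10, 61], [376.92, 178.18])]
[377.76737089 181.15089356] [378.17924966 177.21338766]
```

View pics/l6.png

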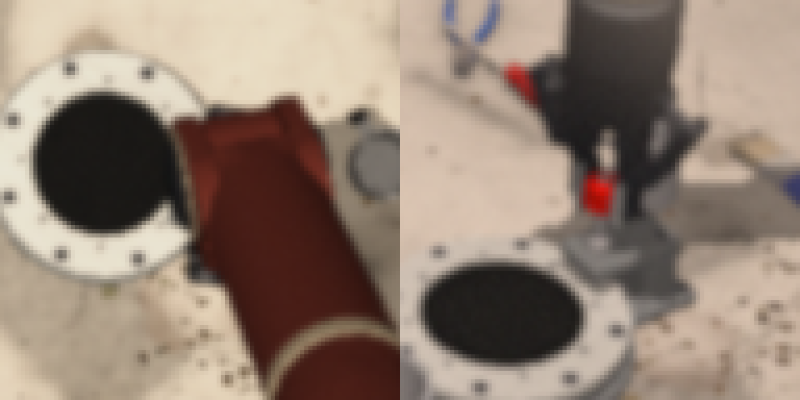

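The knob has risen about 14 mm to its stop. In the side view it moved from row 181.6 to 178.2, and the force jumped to 20 N with no further travel. The job is done, so I'll hand in.

```bash
python3 - <<'E'
from plant import arm
o=arm.get_obs();print(o["time_s"],o["ee_pos"],o["force"],o["gripper_width"]);print(arm.hand_in())
E
```

```text
14.3 [ 0.47805423 -0.0780536   0.08840503] [  7.02934012  -1.26484706 -18.96307096] 0.02417951082572899
the job is handed in; nothing more can be done
None
```

The job is done and handed in at 14.3 s. The wash pot is on the bench beside the turntable, and the arm is holding the red knob up at its stop so you can turn the table.

- **Pot:** I lifted it by the black handle (45 N grip) and set it down upright about 25 mm from the turntable. The wrist read about 5 N at contact. I then let go, and a picture taken afterwards showed it standing upright and clear of the arm.
- **Knob:** I pinched it at 60 N and pulled it straight up. The gripper rose 14.2 mm. The pull read 12.8 N just before the stop, matching the spring. It then rose to about 20 N with no further travel, which I take as the stop. In the side picture the knob rose about 3.5 pixels, roughly the 4 expected for 14 mm, so the pin should be clear of the hole.

No check failed. Two small disagreements remain:
- **Side view:** my first estimate of the pot's position was off by 1 to 1.5 pixels there, but the grasp was still good.
- **Sideways force:** about 7 N remains on the knob from a slight centring error.

I did not touch the graphics card, brush, dropper bottle or screwdriver. I took no separate final picture of them.

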